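# Clip a panel painting onto the examination board

## Robot

A 6-joint arm with a two-finger parallel gripper is mounted at the origin on the work surface. World frame = base frame: x ahead of the robot, y to its left, z up, the work surface at z = 0. Lengths are in m, angles in rad, forces in N, time in s.
With the tool pointing down it reaches from about 0.275 to 1 m from the base axis. Payload 8.4 kg.
Tool frame: the origin (TCP) lies on the centre line of the jaws, within the pads' length; the fingertips stand 17 mm ahead of it and the grasp point (between the pads) lies 2 mm behind it (bot.tcp_to_tips is the z of the fingertips in the tool frame, in m); z points along the fingers, y is the line along which they close (so a half turn about z gives the same grasp; the last joint's range is limited). The gripper opens to 85 mm and grips with 20 to 120 N. Pads are 22 mm wide; open, the fingers measure 114 mm over their backs; the gripper's body (76 mm by 85 mm) begins 54 mm behind the grasp point. The pads swing forward as they close: fully open they stand 13 mm farther back than shut.
Start: joints at [-1.15, 0.353, 1.633, -0, 1.155, -0.002], TCP at [0.256, -0.57, 0.248] pointing down, gripper open.
Joint ranges: [-2.63, 2.63], [-0.92, 2.1], [0.06, 2.66], [-1.3, 4.44], [0, 2.69], [-3.02, 3.02]. Speed limits (rad/s): [2.22, 2.22, 2.79, 3.14, 3.14, 3.14].

## Interface

Orientations are given as a unit quaternion [x, y, z, w].
In Python, from workcell import bot, hand, kinematics, get_obs, vision, hand_in gives the robot as it stands. The module is installed in compiled form; this text tells all that it offers. Calls block until the motion is done:
- bot.reach(position, orientation): joint-space move of the TCP to a pose.
- bot.servo_line(position, ori=None, velocity=0.15): straight line of the TCP; ori=None keeps the orientation; velocity is the mean speed in m/s.
- bot.goto_joints(angles): joint-space move.
- hand.move_gripper(opening, strength=None): finger opening in m; strength is the grip in N (None keeps the last); returns when the fingers have stopped.
- bot.dwell(seconds).
- kinematics.solve_ik(position, orientation): joint angles nearest the present ones, or None.
- get_obs(): the state.
- vision.read_camera(name): name is "scene" or "side" or "wrist"; returns a dict with "frame" (384x512x3 uint8, red, green, blue), "intrinsics" (3x3 intrinsics, pixels), "view" (4x4, takes a point from world to camera coordinates). Camera axes: x right, y down, z forward; pixel columns grow to the right and rows downward; lengths in m; the calibration is good to about 2 mm. A picture is of the moment at which its call begins. There is no depth.
A pose or a line that the arm cannot do raises bot.IKError and nothing moves.
- hand_in(): hands the job in; it is judged then, once.
The state is a dict: "time_s": time; "joint_pos": joint angles; "joint_vel": joint speeds; "joint_efforts": joint torques, N m; "position": TCP position; "orientation": TCP orientation; "wrist_force": force on the tool from outside, world axes, zero at the start; "ft_torque": the same for the moment, N m; "gripper_width": finger opening in m; "grip_force": force on a finger pad.
Only numpy, scipy, OpenCV 4.12 (cv2) and the standard library are available. Lean on these libraries where they do the work, as an engineer would, in place of code of your own. Each camera call takes 0.05 s, during which the arm holds its last target. There are 200 camera calls.

## Task

Raise the spring clip on the examination board until it stays up, slide the small panel painting flat along the board without lifting or tipping it until it sits fully home, flush against both the side fence and the far stops, then lower the clip onto the panel's bare wooden margin and let go. Bring the clip down under control: do not let it snap shut onto the painting. Leave the jar, the brush and the dish where they are.

Things in the scene. Friction and masses are not known exactly. Their poses are not given: they have to be found in the camera images.
- stage: Plywood examination board, fixed on the table, 370 mm long (its x, away from the robot when unturned; -175 to +195 mm), 220 mm wide (y from -140 to +80 mm), 20 mm thick (its top is at z = 20 mm); origin at table height, z up. A side fence and two stop blocks stand on it. With the panel home, the panel's centre is at x = +10, y = 0 mm of this frame, its sides parallel to the board's.
- fence (a point): Middle of the inner face of the aluminium side fence, at the board's top surface (x = -42, y = +50 mm in the board's frame). The fence is 10 mm high and 250 mm long, along the board's x. Friction is high: a skewed panel pushed at one point can jam against the fence; pushing at two points, or at the end that lags, squares it.
- stops (a point): Point midway between the near faces of the two aluminium stop blocks, at the board's top surface (x = +75, y = 0 mm in the board's frame). The blocks are 10 mm high, 30 mm wide, centred 33 mm to either side of this point.
- clip_hinge (a point): Middle of the clip's hinge axis, which runs along the board's y (x = 140, y = 0, z = 54 mm in the board's frame), between two steel lugs that reach 64 mm above the table and 21 mm to either side. A small spring strut behind it (to x = 183 mm) is lower.
- clip (a joint): Spring clip's angle, rad: 0 = down with nothing under it, grows as its near end rises, 1.0 = fully up; on the panel 0.12. Over-centre spring: above about 0.65 it goes and stays fully up by itself, below 0.55 it swings shut, quickly if let go, and presses with about 2 N; 2 to 3 N at the handle moves it. A steel leaf 24 mm wide with a rubber pad 30 mm wide, 90 mm from the hinge.
- clip_bar (a point): Middle of the clip's handle: a round bar 12 mm thick, 124 mm long along the board's y, joined to the clip in its middle 24 mm, so 50 mm is free on either side. Turns with the clip: at angle q it is at board x = 140 - 95 cos q + 12 sin q mm and 54 + 95 sin q + 12 cos q mm above the table.
- panel_centre (a point): Centre (half-way up) of the loose panel painting: a wooden panel 130 mm long (its x), 100 mm wide (its y), 14 mm thick, about 0.16 kg, painted face up, lying on the board's near half. The bare wooden margin, 45 mm wide, is at its +x end, which goes under the clip.
- jar: Bystander: amber glass jar with black lid, 60 mm across, 85 mm tall, standing beyond the fence side of the board; origin under its centre.
- brush: Bystander: flat brush about 200 mm long, lying beyond the open side of the board; origin under its middle.
- dish: Bystander: white ceramic bowl 80 mm across, 30 mm high, standing beyond the fence side of the board, nearer the robot than the jar; origin under its centre.
Mind the look-alikes: they are no part of the job. Of the things like the part that bears panel_centre, leave any that is red or yellow; of the rest the larger one is meant.

How it is judged:
On the way, in this order (a step that is already met when the one before it is completed fails the run):
1. the clip is raised and stays up (value of joint clip above 0.85 rad), for 0.2 s.
2. with the clip up, the panel is slid home against the side fence and the far stops (value of joint clip above 0.7 rad and x of panel_centre in the frame of stage above 0.006 m and y of panel_centre in the frame of stage above -0.005 m and z of panel_centre in the frame of stage below 0.031 m and angle between the x axis of panel_centre and the x axis of stage, either way round below 0.06 rad), for 0.2 s.
At the end, for the whole second after the job is handed in: The panel lies flat on the board, within 4 mm of the far stops and 5 mm of the side fence and square within 0.06 rad, with the clip let go and resting on it (clip angle 0.08 to 0.17 rad) (value of joint clip between 0.08 and 0.17 rad and x of panel_centre in the frame of stage between 0.006 and 0.014 m and y of panel_centre in the frame of stage between -0.005 and 0.005 m and z of panel_centre in the frame of stage below 0.031 m and angle between the x axis of panel_centre and the x axis of stage, either way round below 0.06 rad and angle between panel_centre's own z axis and vertical below 0.05 rad); the robot touches nothing.
It fails at once if the clip snaps shut (closing faster than 3 rad/s while still over 0.27 rad, some 15 mm above the panel) (value of joint clip above 0.27 rad and velocity of joint clip below -3 rad/s).
It fails at once if the panel is lifted off the board or tipped by more than 0.25 rad (angle between panel_centre's own z axis and vertical above 0.25 rad or z of panel_centre in the frame of stage above 0.045 m).
It fails at once if the jar, brush or dish is moved by more than 30 mm (distance of any of jar, brush, dish from where it was at the start of the episode above 0.03 m).
It also fails if it takes over 70 s, if anything falls off the work surface, if the arm or the gripper's body presses on something with over 40 N, if the wrist force passes 120 N, or if a joint passes its speed limit or range.

## Working session

There is one attempt and no reset: what is moved stays moved. The work goes in short steps, each a Python script; the robot and the scene stay as the last script left them, time stands still between calls to the robot, and variables do not carry over. Pictures are saved under pics/ and viewed, at most 10 in all, crops included, and the job is handed in when it is done.

```bash
mkdir -p pics; ls
python3 - <<'E'
from workcell import bot, hand, kinematics, get_obs, vision
import cv2,numpy as np
for n in ("scene","side"):
    r=vision.read_camera(n); cv2.imwrite(f"pics/{n}0.png",cv2.resize(r["frame"][:,:,::-1],(768,576),interpolation=cv2.INTER_CUBIC))
    np.savez(f"{n}0.npz",**r); print(n,r["intrinsics"].tolist(),np.round(r["view"],3).tolist())
o=get_obs(); print(o["time_s"],o["orientation"],o["wrist_force"],bot.tcp_to_tips)
E
```

```text
pics
scene [[414.425819023511, 0.0, 252.30774283773837], [0.0, 414.425819023511, 183.19346601988167], [0.0, 0.0, 1.0]] [[0.578, 0.816, -0.012, -0.241], [0.5, -0.366, -0.785, -0.197], [-0.645, 0.448, -0.62, 1.654], [0.0, 0.0, 0.0, 1.0]]
side [[402.39023846103436, 0.0, 257.33295938234176], [0.0, 402.39023846103436, 185.1041128841277], [0.0, 0.0, 1.0]] [[-0.995, -0.1, -0.014, 0.484], [-0.041, 0.53, -0.847, 0.12], [0.092, -0.842, -0.531, 1.112], [0.0, 0.0, 0.0, 1.0]]
0.1 [ 9.77742027e-01  2.09809772e-01 -1.30838869e-04 -6.08703674e-04] [ 0.36202676 -0.06052374  1.11988404] 0.017
```

View pics/scene0.png

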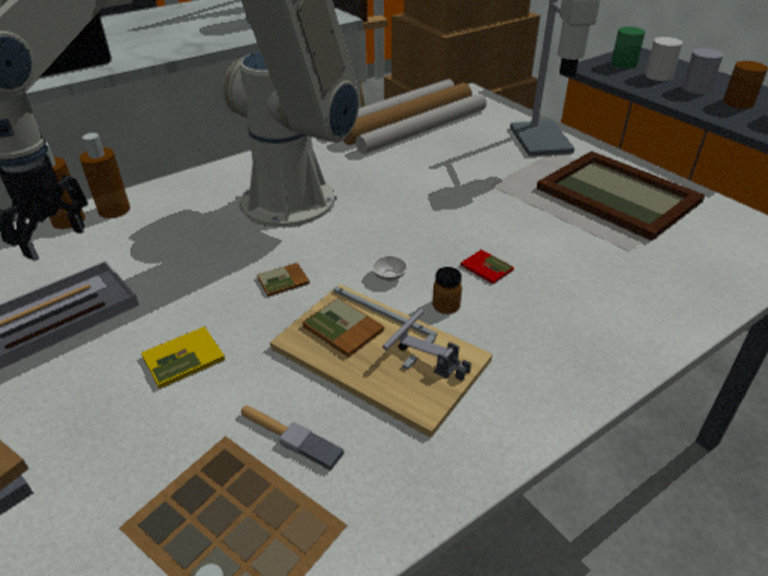

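View pics/side0.png

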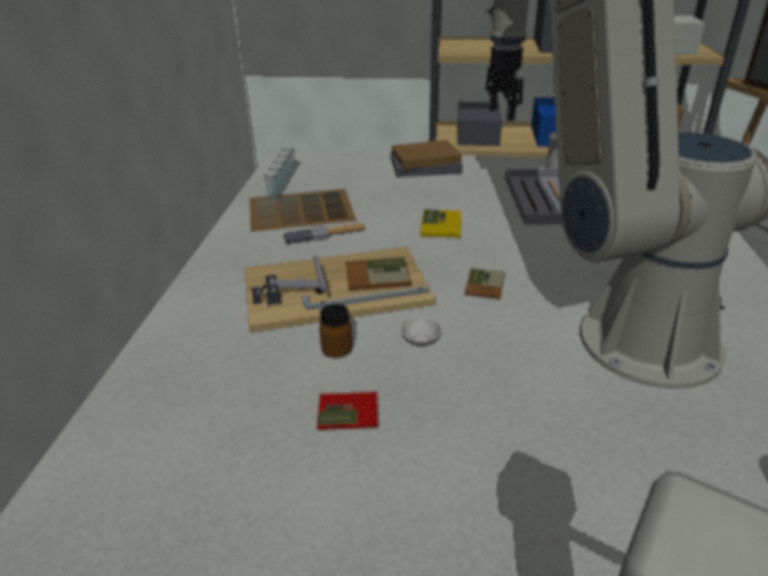

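The scene picture shows the board at (272–491, 288–424), with the clip down and the handle bar at about (403,328). The large brown panel is on its near half, corners about (303,322), (345,349), (383,325) and (335,299). In the side picture the board's corners are about (433,297), (250,318), (245,267) and (412,249). Next I fit both poses from the two views.

```bash
cat > h.py <<'E'
from workcell import bot, hand, kinematics, get_obs, vision, hand_in
import cv2,numpy as np,json,os
from scipy.optimize import least_squares
from scipy.spatial.transform import Rotation as R
def proj(r,P):
    c=np.c_[P,np.ones(len(P))]@r["view"].T; u=c[:,:3]@r["intrinsics"].T; return u[:,:2]/u[:,2:]
def place(p,pts):
    c,s=np.cos(p[2]),np.sin(p[2]); pts=np.asarray(pts,float)
    return np.c_[p[0]+c*pts[:,0]-s*pts[:,1],p[1]+s*pts[:,0]+c*pts[:,1],pts[:,2]]
def fit(obs,x0):  # obs: list of (cam dict, local pts, pixels)
    f=lambda p:np.concatenate([(proj(r,place(p,L))-np.asarray(px)).ravel() for r,L,px in obs])
    s=least_squares(f,x0,loss="soft_l1"); return s.x,f(s.x).round(1)
BC=np.array([(-175,-140,20),(195,-140,20),(195,80,20),(-175,80,20)])/1e3
PC=np.array([(-65,-50,34),(65,-50,34),(65,50,34),(-65,50,34)])/1e3
def quat(yaw,tilt=0): # tool down; tool x axis at heading yaw, closing line y perpendicular
    return (R.from_euler("z",yaw)*R.from_euler("y",tilt)*R.from_euler("x",np.pi)).as_quat()
if os.path.exists("S.json"):
    S=json.load(open("S.json")); B=S["B"]
    def W(x,y,z): return place(B,[(x/1e3,y/1e3,z/1e3)])[0]   # board mm -> world
    def toB(p):
        c,s=np.cos(B[2]),np.sin(B[2]); d=np.array(p[:2])-B[:2]
        return np.array([c*d[0]+s*d[1],-s*d[0]+c*d[1],p[2]])*1e3
E
python3 - <<'E'
from h import *
sc,sd=dict(np.load("scene0.npz")),dict(np.load("side0.npz"))
k=lambda a:np.array(a)/1.5
x0=[.6,-.1,0]
b,e=fit([(sc,BC,k([(272,345),(433,424),(491,353),(335,288)])),(sd,BC,k([(412,249),(245,267),(250,318),(433,297)]))],x0)
p,e2=fit([(sc,PC,k([(303,322),(345,349),(383,325),(335,299)])),(sd,PC,k([(405,258),(345,263),(348,287),(411,283)]))],x0)
print(b,e,p,e2,sep="\n"); json.dump(dict(B=b.tolist(),P=p.tolist()),open("S.json","w"))
# hover for a wrist look
pos=place(b,[(0.0,-.02,.33)])[0]
for yaw in (b[2],b[2]+np.pi/2,b[2]-np.pi/2):
    print(yaw,kinematics.solve_ik(pos,quat(yaw)))
E
```

```text
[ 0.58651597 -0.10985869  0.34771678]
[-3.  -1.3 -0.7  4.5  0.5 -0.5  1.4 -2.9 -3.8 -2.7 -0.7 -0.  -0.1  4.5
  2.  -0.7]
[ 0.5202871  -0.15994648  0.21492882]
[-0.9 -0.7  2.3  2.1  0.7 -0.1  1.7 -1.7 -0.1 -0.9  0.4 -1.4  0.3 -1.
  0.4 -1.4]
0.34771677584118005 [-2.16011085e-01  2.59849679e-01  1.57899891e+00 -4.44089210e-16
  1.30274407e+00  1.00706847e+00]
1.9185131026360767 [-0.21601109  0.25984968  1.57899891  0.          1.30274407 -0.56372786]
-1.2230795509537165 [-2.16011085e-01  2.59849679e-01  1.57899891e+00 -4.44089210e-16
  1.30274407e+00  2.57786479e+00]
```

Run:
```python
from h import *
bot.reach(W(-40,-10,340),quat(B[2]))
r=vision.read_camera("wrist"); np.savez("w1.npz",**r); cv2.imwrite("pics/w1.png",cv2.resize(r["frame"][:,:,::-1],(768,576),interpolation=cv2.INTER_CUBIC))
print(np.round(-r["view"][:3,:3].T@r["view"][:3,3],3),np.round(r["view"][:3,:3],2).tolist())
print((1.5*proj(r,place(B,BC))).round(),(1.5*proj(r,place(S["P"],PC))).round()); print(get_obs()["time_s"])
```

```text
[ 0.621 -0.11   0.465] [[0.34, -0.94, 0.0], [-0.9, -0.32, 0.29], [-0.27, -0.1, -0.96]]
[[505. 343.]
 [539. -81.]
 [264. -81.]
 [289. 343.]] [[434. 326.]
 [458. 194.]
 [347. 179.]
 [332. 314.]]
2.0833
```

View pics/w1.png

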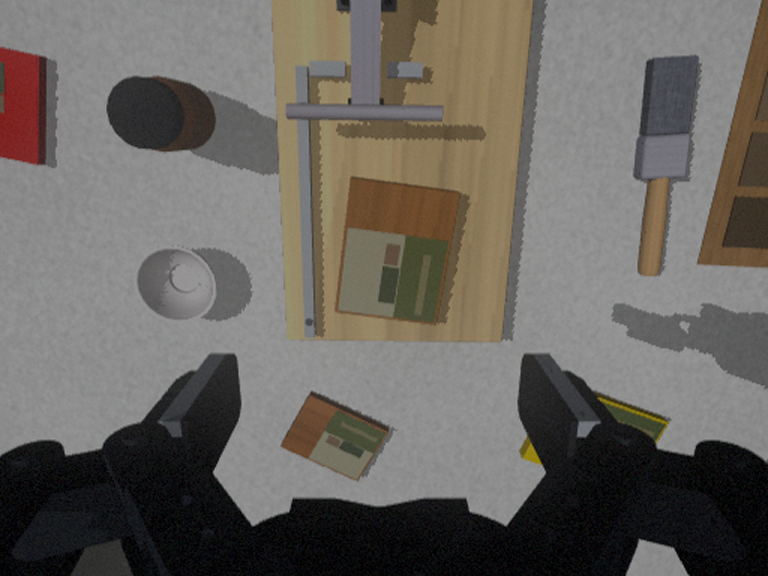

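The wrist picture shows the board's near corners at (287,340) and (503,341), the bar ends at (289,112) and (442,113), and the panel's corners at (351,177), (460,191), (437,322) and (337,311). I refit with these points.

Run:
```python
from h import *
w=dict(np.load("w1.npz")); k=lambda a:np.array(a)/1.5
L=np.array([(-175,-140,20),(-175,80,20),(45,62,66),(45,-62,66),(75,-48,30)])/1e3
b,e=fit([(w,L,k([(503,341),(287,340),(288,112),(443,113),(424,77)]))],S["B"])
p,e2=fit([(w,PC,k([(437,322),(460,191),(351,177),(337,311)]))],S["P"])
print(b,e,p,e2,sep="\n"); S.update(B=b.tolist(),P=p.tolist()); json.dump(S,open("S.json","w"))
import h; h.B=b; print("panel in board",h.toB([*p[:2],.027]),p[2]-b[2])
```

```text
[ 0.58879948 -0.10974176  0.33420948]
[ 0.1  1.1  0.4  0.2 -0.3 -0.7  0.3 -0.1 -0.5  0. ]
[ 0.52369459 -0.16205219  0.22105276]
[ 0.6  1.   0.6 -0.4 -0.5 -0.5 -0.7  0.4]
panel in board [-78.66163108 -28.06022032  27.        ] -0.11315672687800601
```

```bash
cat >> h.py <<'E'
def bar(q): return np.array([140-95*np.cos(q)+12*np.sin(q),54+95*np.sin(q)+12*np.cos(q)])
def st(msg=""):
    o=get_obs(); print(msg,"t%.1f"%o["time_s"],"pos",toB(o["position"]).round(1),"F",R.from_euler("z",-B[2]).apply(o["wrist_force"]).round(1),"g",round(o["gripper_width"]*1e3,1),round(float(np.max(o["grip_force"])),1),flush=True); return o
def snap(cam,name):
    r=vision.read_camera(cam); np.savez(name+".npz",**r); cv2.imwrite(f"pics/{name}.png",cv2.resize(r["frame"][:,:,::-1],(768,576),interpolation=cv2.INTER_CUBIC))
E
python3 - <<'E'
from h import *
Q=quat(B[2]+np.pi/2); Y=-37
hand.move_gripper(.045)
bot.reach(W(45,Y,130),Q)
bot.servo_line(W(45,Y,66),velocity=.12); st("at bar")
hand.move_gripper(0,25); st("gripped")
for q in np.arange(.12,1.0,.12):
    x,z=bar(q); bot.servo_line(W(x,Y,z),velocity=.12); st("q%.2f"%q)
hand.move_gripper(.035); bot.dwell(.3); st("open")
x,z=bar(1.); bot.servo_line(W(x,Y,200),velocity=.2); st()
snap("scene","s1")
E
```

```text
at bar t4.6 pos [ 45.3 -37.2  66.5] F [0.4 0.5 0.2] g 45.2 0.0
gripped t5.0 pos [ 44.5 -37.3  66.9] F [-4.5 -0.1  5.5] g 10.8 25.2
q0.12 t5.2 pos [ 46.3 -37.3  77.8] F [-4.1 -2.9 -2.3] g 11.2 24.8
q0.24 t5.5 pos [ 49.4 -37.2  88.6] F [-6.3 -3.1  0.4] g 10.8 24.9
q0.36 t5.7 pos [ 53.6 -37.2  99. ] F [-9.9 -3.3  2. ] g 10.9 25.1
q0.48 t6.0 pos [ 59.  -37.3 109.1] F [-12.2  -2.9   6.1] g 10.5 25.3
q0.60 t6.2 pos [ 65.5 -37.3 118.5] F [-16.   -2.7  11.1] g 10.6 25.6
q0.72 t6.5 pos [ 73.8 -37.4 127.5] F [-18.2  -0.6  18. ] g 11.0 26.2
q0.84 t6.7 pos [ 84.9 -37.4 135.5] F [-11.8   1.2  20.1] g 11.1 26.7
q0.96 t7.0 pos [ 95.9 -37.3 141.6] F [-8.8  1.7 16.9] g 10.8 26.8
open t7.7 pos [ 95.3 -37.  138.5] F [-0.1  0.2  0.2] g 34.8 0.0
 t8.1 pos [ 99.  -37.2 200.8] F [-0.5  0.5 -1.6] g 35.1 0.0
```

View pics/s1.png

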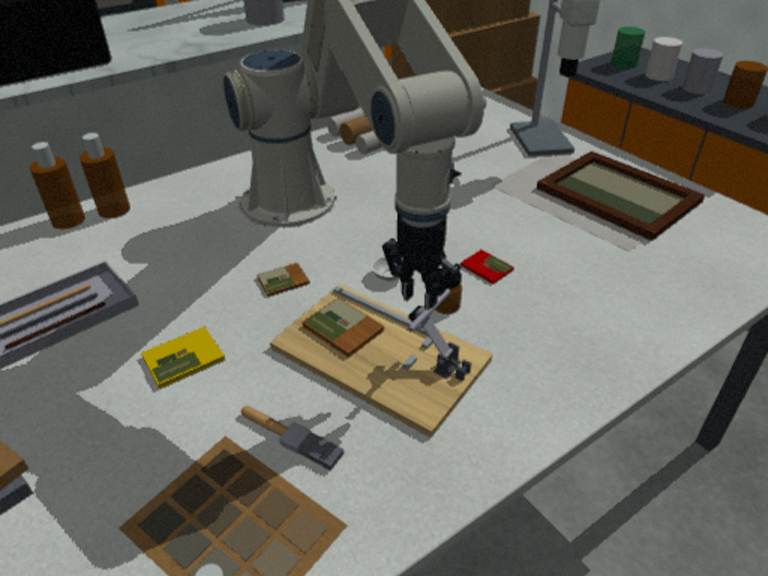

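The clip is standing up and the panel is still on the near half. Next is a two-finger push towards the fence, then one towards the stops.

```bash
cat >> h.py <<'E'
def fB(): return R.from_euler("z",-B[2]).apply(get_obs()["wrist_force"])
def down(x,y,z0=46,zmin=31):
    bot.servo_line(W(x,y,z0),velocity=.12); f0=fB()[2]; z=z0
    while z>zmin:
        z-=1.5; bot.servo_line(W(x,y,z),velocity=.04)
        if fB()[2]-f0>4: z+=3; bot.servo_line(W(x,y,z),velocity=.04); break
    st("down z%.1f"%z); return z
def push(x,y,z,d,fast,total,lim):
    d=np.array(d,float); p=np.array([x,y],float)+d*fast
    bot.servo_line(W(*p,z),velocity=.06); f0=0; st("fast")
    s=fast
    while s<total:
        s+=1.5; p=np.array([x,y])+d*s; bot.servo_line(W(*p,z),velocity=.03)
        f=-fB()[:2]@d
        if f>lim: break
    st("pushed s%.1f"%s); return p
E
python3 - <<'E'
from h import *
Q=quat(B[2]+np.pi/2)
bot.servo_line(W(60,-115,160),velocity=.25)
hand.move_gripper(.06)
bot.servo_line(W(-79,-115,90),velocity=.25)
z=down(-79,-115)
p=push(-79,-115,z,(0,1),45,62,7)
p[1]-=12; bot.servo_line(W(*p,z),velocity=.1); 
bot.servo_line(W(*p,150),velocity=.2)
bot.reach(W(-130,-40,340),Q); snap("wrist","w2"); st(); S["z"]=z; json.dump(S,open("S.json","w"))
E
```

```text
down z34.0 t13.1 pos [ -78.8 -115.1   34.2] F [0.1 0.5 0.3] g 60.0 0.0
fast t14.0 pos [-78.8 -70.2  34.1] F [-0.4 -0.3 -0.4] g 59.7 0.0
pushed s58.5 t16.2 pos [-78.8 -58.6  34.5] F [ -3.9 -11.2  -0.2] g 59.9 6.0
 t18.1 pos [-130.3  -39.6  337.6] F [-0.4 -0.1 -0. ] g 60.1 0.0
```

View pics/w2.png

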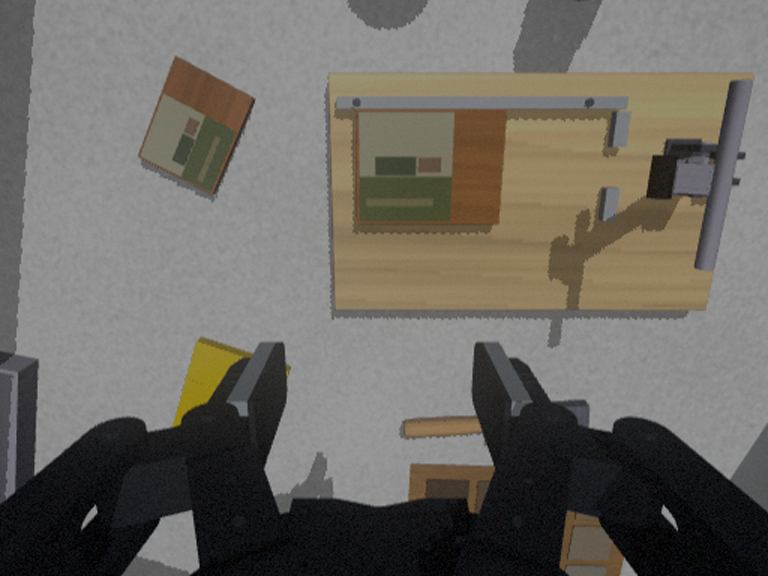

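The panel lies along the fence, square (corners about (356,110), (506,110), (499,223), (359,222)). Next is the push towards the stops.

Run:
```python
from h import *
w=dict(np.load("w2.npz"))
p,e=fit([(w,PC[[3,2,1,0]],np.array([(356,110),(506,110),(499,223),(359,222)])/1.5)],S["P"])
c=toB([*p[:2],.027]); print("panel",c,p[2]-B[2],e)
x0=c[0]-65-9-12; y0=-3
bot.reach(W(x0,y0,110),quat(B[2])); z=down(x0,y0)
tot=-64-x0
q=push(x0,y0,z,(1,0),tot-12,tot+5,9)
q[0]-=15; bot.servo_line(W(*q,z),velocity=.1)
bot.servo_line(W(*q,150),velocity=.2)
bot.reach(W(-40,-45,340),quat(B[2]+np.pi/2)); snap("wrist","w3"); st()
```

```text
panel [-84.90589235   0.47542906  27.        ] 0.0027668530048816087 [-0.4 -0.6  1.  -1.   0.4  0.7 -1.1  1.8]
down z34.0 t22.9 pos [-170.8   -3.1   34.1] F [ 0.1 -0.2  0.4] g 59.9 0.0
fast t24.7 pos [-76.1  -3.   34. ] F [-0.6 -0.6 -0.9] g 60.0 0.0
pushed s106.9 t26.7 pos [-66.3  -2.7  33.7] F [-11.8  -3.2   6.2] g 60.0 5.6
 t29.2 pos [-40.3 -44.7 338.8] F [ 1.  -1.   0.4] g 60.1 0.0
```

View pics/w3.png

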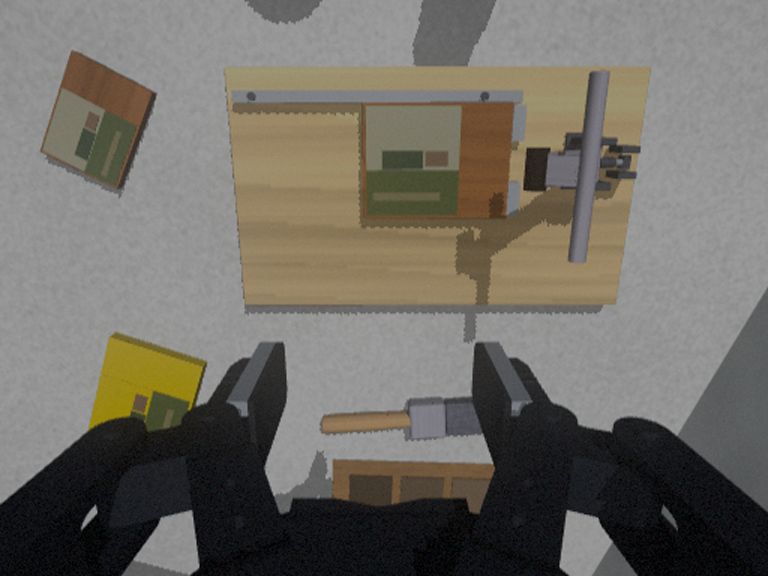

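The panel appears seated against the fence and both stops (corners about (363,102), (513,102), (508,217), (365,216)). I check this numerically, relative to the board, in the same picture.

Run:
```python
from h import *
import h
w=dict(np.load("w3.npz"))
p,e=fit([(w,PC[[3,2,1,0]],np.array([(363,102),(513,102),(508,217),(365,216)])/1.5)],S["P"])
b,eb=fit([(w,BC[[3,2,1,0]],np.array([(225,68),(650,67),(616,304),(245,304)])/1.5)],B)
print("panel vs old B",toB([*p[:2],.027]),p[2]-B[2],e); h.B=b
print("B",b,eb,"panel vs new B",toB([*p[:2],.027]),p[2]-b[2])
f=w["frame"][55:160,310:370][:,:,::-1]; cv2.imwrite("pics/c3.png",cv2.resize(f,None,fx=5.5,fy=5.5,interpolation=cv2.INTER_NEAREST))
```

```text
panel vs old B [11.63211632  1.37817213 27.        ] 0.00364214585105177 [-0.1 -0.2  1.6 -0.8 -0.6  0.1 -0.3  1.4]
B [ 0.58956385 -0.10915643  0.33377076] [-1.1 -0.6  1.5 -0.5  0.3  1.1 -0.4  1.5] panel vs new B [10.71757305  1.08065937 27.        ] 0.004080869501130846
```

View pics/c3.png

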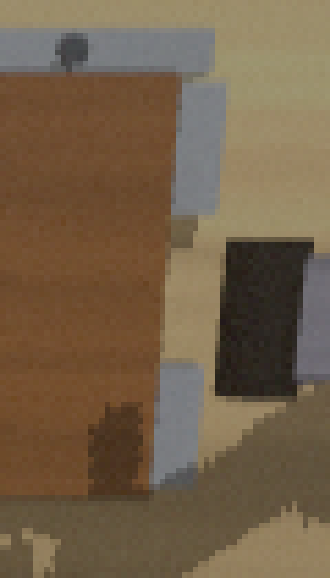

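The crop shows the panel touching both stops and the fence with no gap, so I lower the clip.

Run:
```python
from h import *
Q=quat(B[2]+np.pi/2); Y=-37
hand.move_gripper(.045)
x,z=bar(1.); bot.reach(W(x,Y,210),Q)
bot.servo_line(W(x,Y,z),velocity=.12); st("at bar")
hand.move_gripper(0,30); st("gripped")
for q in [*np.arange(.92,.2,-.08),.17,.135]:
    x,z=bar(q); bot.servo_line(W(x,Y,z),velocity=.08); st("q%.2f"%q)
bot.dwell(.3); st()
hand.move_gripper(.04); bot.dwell(.3); st("open")
bot.servo_line(W(x,Y,180),velocity=.15)
bot.reach(W(-40,-45,340),Q); snap("wrist","w4"); snap("scene","s4"); st()
```

```text
at bar t31.0 pos [ 99.1 -37.4 141.3] F [-0.1  0.3  0.3] g 44.8 0.0
gripped t31.4 pos [ 98.3 -37.2 141.4] F [-4.5  0.6  4.8] g 10.6 29.3
q0.92 t31.6 pos [ 92.6 -37.3 138.3] F [-0.4  1.5  4.9] g 10.3 29.5
q0.84 t31.9 pos [ 86.1 -37.3 133.9] F [1.1 0.1 6.1] g 10.5 29.9
q0.76 t32.1 pos [ 79.6 -37.3 128.6] F [-0.3 -0.3  4.7] g 10.6 30.1
q0.68 t32.4 pos [ 73.9 -37.3 123.3] F [-0.2 -1.6  4.1] g 10.8 30.3
q0.60 t32.6 pos [ 68.3 -37.3 117.5] F [-0.6 -2.7  3.2] g 10.9 30.3
q0.52 t32.9 pos [ 63.7 -37.2 111.6] F [ 0.8 -2.9  2. ] g 10.6 30.4
q0.44 t33.1 pos [ 59.2 -37.2 105.1] F [ 1.  -3.8 -0.1] g 10.8 30.4
q0.36 t33.4 pos [ 55.2 -37.1  98.3] F [ 2.  -5.1 -1.4] g 10.8 30.5
q0.28 t33.6 pos [ 51.8 -37.1  91.3] F [ 0.9 -4.3  0.9] g 10.8 30.5
q0.17 t33.9 pos [ 48.  -37.1  81.1] F [ 0.4 -4.1 -1. ] g 10.6 30.5
q0.14 t34.2 pos [ 47.1 -37.1  78.1] F [-0.7 -5.5 -2. ] g 10.8 30.3
 t34.5 pos [ 47.1 -37.1  78.3] F [-0.8 -5.6 -1.9] g 10.7 30.3
open t35.2 pos [ 47.5 -37.   78.7] F [ 0.  -0.4  0.6] g 39.8 0.0
 t36.9 pos [-40.  -44.4 337.4] F [-0.3 -0.2 -0.4] g 39.8 0.0
```

View pics/w4.png

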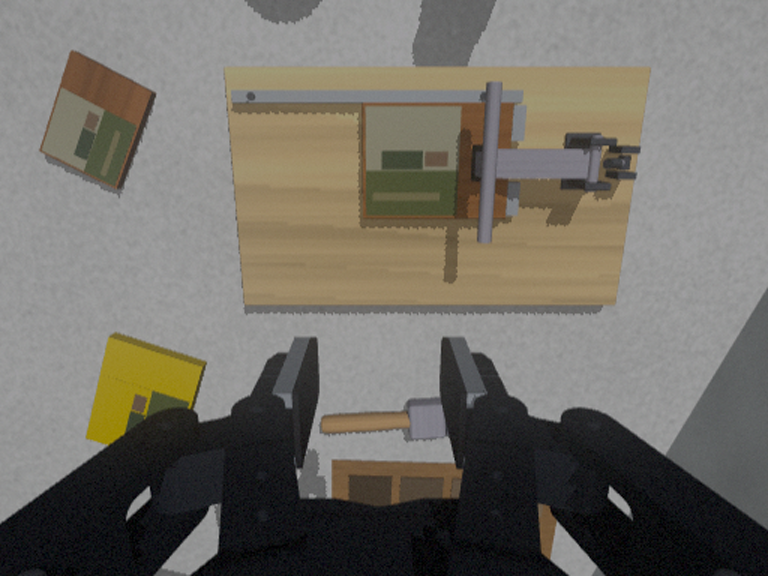

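View pics/s4.png

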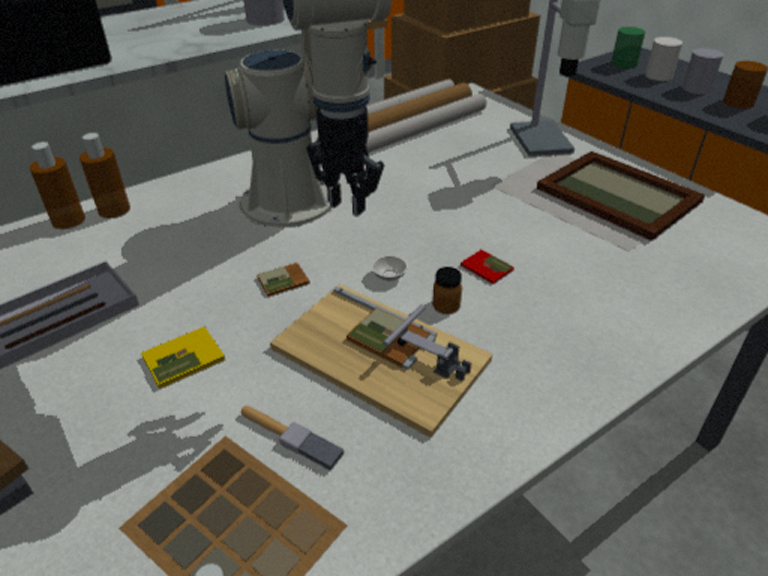

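The clip rests on the bare margin (pad near (478,162)) with the panel still home. The jar, dish and brush have not moved, and the arm is clear.

```bash
python3 -c "from workcell import hand_in; print(hand_in())"
```

```text
the job is handed in; nothing more can be done
None
```

I handed the job in at about 37 s on the robot clock: the panel is home against the fence and stops, the clip was lowered under control onto its bare margin and let go, the jar, brush and dish look unmoved in the last pictures, and no verdict was returned.

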